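Clear the inspection stage and present a test plate to the camera

ROBOT

A 6-joint arm with a two-finger parallel gripper is mounted at the origin on the work surface. World frame = base frame: x ahead of the robot, y to its left, z up, the work surface at z = 0. Lengths are in m, angles in rad, forces in N, time in s.
With the tool pointing down it reaches from about 0.25 to 0.775 m from the base axis. Payload 8.9 kg.
Tool frame: the origin (TCP) lies midway between the tips of the shut fingers; the grasp point (between the pads) lies 19 mm behind it; z points along the fingers, y is the line along which they close (so a half turn about z gives the same grasp; the last joint's range is limited). The gripper opens to 85 mm and grips with 20 to 120 N. Pads are 22 mm wide; open, the fingers measure 114 mm over their backs; the gripper's body (76 mm by 85 mm) begins 54 mm behind the grasp point. The pads swing forward as they close: fully open they stand 13 mm farther back than shut.
Start: joints at [-1.47, 0.291, -0.153, 1.127, 0, 1.431], TCP at [0.125, -0.51, 0.231] pointing down, gripper open.
Joint ranges: [-2.52, 2.52], [-0.91, 1.74], [-1.3, 1.37], [-1.96, 2.02], [-1.52, 1.47], [-3.14, 3.14]. Speed limits (rad/s): [2.22, 2.22, 2.79, 3.14, 3.14, 3.14].

INTERFACE

Orientations are given as [roll, pitch, yaw] about the fixed x, y, z axes, in that order (R = Rz(yaw) Ry(pitch) Rx(roll)).
In Python, from cell import arm gives the robot as it stands.
- The arm moves only by the shell command python3 -m crank 'ROWS' [FORCE]. ROWS is JSON, one flat list of numbers, 7 for each row, row after row: the finger opening in mm, from 0 to 85.4, then the shift along the tool's x, y, z in mm, then the turn, a rotation vector about the tool's x, y, z in degrees. In form: [hand, tx, ty, tz, rx, ry, rz, hand, tx, ty, tz, rx, ry, rz, ...]. A call has 1 to 10 rows; each row shifts and turns the commanded pose from where the row before left it, along the tool's axes as they then stand; what a row does not reach is not made up. A row lasts 1/8 s, in which the tool goes at most 62.5 mm and 10.7 degrees, less where a joint would pass 70% of its speed; a pose out of reach is approached as far as the arm can. A call with a gripper value outside its range is refused whole. The fingers move at their own pace and stop on an object; FORCE is the grip in N (left out, the last holds). Time passes only in rows, so rows that do not move let the fingers close. It gives the time, the measured TCP pose, the force, the opening and the grip force at its end, in the units of the state.
- arm.sense(): the state, without advancing time (a new reading comes with each control period).
- arm.grab_frame(name): name is "side" or "top" or "wrist"; returns a dict with "color" (400x640x3 uint8, red, green, blue), "fx", "fy", "cx", "cy" (pixels), "cam_to_world" (4x4, takes a point from camera to world coordinates). Camera axes: x right, y down, z forward; pixel columns grow to the right and rows downward; lengths in m; the calibration is good to about 2 mm. The wrist camera is an equidistant fisheye: a pixel r from the principal point sees the ray r / f radians off the axis. A picture is of the moment at which its call begins. There is no depth.
- arm.finish_job(): hands the job in; it is judged then, once.
The state is a dict: "clock": time; "joint_pos": joint angles; "dq": joint speeds; "effort": joint torques, N m; "position": TCP position; "orientation": TCP orientation; "force": force on the tool from outside, world axes, zero at the start; "ft_torque": the same for the moment, N m; "finger_gap": finger opening in m; "grip_force": force on a finger pad.
Only numpy, scipy, OpenCV 4.12 (cv2) and the standard library are available. Lean on these libraries where they do the work, as an engineer would, in place of code of your own. Each camera call takes 0.05 s, during which the arm holds its last target. There are 200 camera calls.

TASK

First take the steel canister by its bow handle off the round stage in front of the inspection camera and set it down, upright and without dropping it, in the middle of the cork mat. Then pull the one test plate with a crossbar out of the wooden block and, gripping it by the crossbar so that the face below stays clear, hold it upright in the air centred over the empty stage, the middle of its face level with the lens and its broad face square to the lens. Finish while holding it there, still; leave everything else where it stands.

Things in the scene. Friction and masses are not known exactly. Their poses are not given: they have to be found in the camera images.
- can_handle (a point): Middle of the grip of the bow handle of a closed steel canister. The canister is a cylinder of 80 mm diameter with a domed lid up to 91 mm above its foot, 0.35 kg or so. The bow is rigid and spans the lid in the point's y direction: a level black grip, 14 mm diameter and 56 mm long along y, at 140 mm above the foot, between thin uprights 42 mm either side at y. There are 42 mm of free space under the grip. z is up. The canister starts on the stage.
- can_foot (a point): Centre of the underside of the canister, 140 mm below can_handle; z is up, y along the handle.
- mat_top (a point): Centre of the top face of a fixed round cork mat, 124 mm diameter, 5 mm thick, on the bench; z is up. The canister goes here.
- stage_top (a point): Centre of the top face of the fixed round aluminium stage of the inspection rig, 100 mm diameter, 60 mm above the bench. Its x axis points level towards the camera. A 12 mm base plate, 80 mm wide, runs along x from 45 mm before to 215 mm beyond the stage centre.
- lens (a point): Centre of the front of the camera lens, 160 mm above the bench, 130 mm from the stage centre along the stage's +x and 100 mm above the stage's top face. The lens looks level along its -x axis, across the stage; z is up. The fixed camera behind it is a box 60 mm wide reaching 75 mm along +x, top at 185 mm above the bench, on a post. The plate is presented 130 mm in front of this point, straight above the stage centre.
- plate_mid (a point): Middle of the test plate to be presented: a bare aluminium plate, 8 mm thick along x, 32 mm wide along y, 100 mm high along z (this point 50 mm above its foot), topped by a crossbar 60 mm wide along y, 12 mm thick along x, 14 mm high. About 0.11 kg. x is square to the broad face; both faces are alike. It starts upright in one of the three slots of the wooden block, foot 10 mm above the bench, so it must rise 30 mm to be clear of the slot.
- plate_bar (a point): Middle of the plate's crossbar, 57 mm above plate_mid along the plate's z; same axes.
- block: Fixed wooden block, 60 mm along its x, 230 mm along its y, 40 mm high; origin at the centre of its underside. Three slots, 30 mm deep, 9.5 mm along x and 33.5 mm along y, at y = -75, 0 and 75 mm, each with an upright plate.
- short_a: Plain plate without a crossbar, 8 x 32 x 75 mm, standing in another slot (foot 10 mm and top 85 mm above the bench); origin at the centre of its foot. Leave it.
- short_b: Second plain plate like short_a, in the remaining slot. Leave it.
- wash_a: White plastic wash bottle, 54 mm diameter, about 140 mm high with its red spout; origin under its centre. Leave it.
- wash_b: Second wash bottle like wash_a. Leave it.
- beaker: Glass beaker, 72 mm diameter, 90 mm high; origin under its centre. Leave it.
- dish: White shallow porcelain dish, 84 mm diameter, 16 mm high; origin under its centre. Leave it.
- marker: Black marker pen lying down, 130 mm long along x, 15 mm thick; origin under its middle. Leave it.
There are look-alikes about, which are no part of the job. Leave any purple look-alike of the part that bears plate_mid alone.

How it is judged:
By the outcome, as a careful person would: the job done as asked, in the order asked, and still so for the second after the job is handed in, while the arm keeps its last pose, push and grip.
It also fails if it takes over 58 s, if anything falls off the work surface, if the arm or the gripper's body presses on something with over 40 N, if the wrist force passes 120 N, or if a joint passes its speed limit or range.

## Working session

There is one attempt and no reset: what is moved stays moved. The work goes in short steps, Python scripts to look and compute and a shell command to move; the robot and the scene stay as the last step left them, time stands still between calls to the robot, and variables do not carry over. Pictures are saved under pics/ and viewed, at most 13 in all, crops included, and the job is handed in when it is done.

```bash
ls; mkdir -p pics
python3 - <<'E'
from cell import arm
import cv2,numpy as np,pickle
for n in("top","side"):
    f=arm.grab_frame(n);cv2.imwrite(f"pics/{n}0.png",f["color"][:,:,::-1]);print(n,f["fx"],f["fy"],f["cx"],f["cy"],np.round(f["cam_to_world"],4).tolist())
    pickle.dump(f,open(f"{n}0.pkl","wb"))
print(arm.sense())
E
```

```text
pics
top 459.6139683293724 459.6139683293724 323.1542980061985 194.39471141974514 [[0.0106, -0.9893, 0.1455, 0.409], [-0.9999, -0.0104, 0.002, 0.0124], [-0.0005, -0.1455, -0.9894, 1.2645], [0.0, 0.0, 0.0, 1.0]]
side 447.15338163165603 447.15338163165603 319.91178119278453 196.51405174417135 [[-0.8642, -0.2237, 0.4507, 0.0623], [-0.5026, 0.4268, -0.7518, 0.8318], [-0.0242, -0.8762, -0.4813, 0.6645], [0.0, 0.0, 0.0, 1.0]]
{'clock': 0.1, 'joint_pos': array([-1.47031274e+00,  2.91224612e-01, -1.54040233e-01,  1.12670783e+00,
       -1.28570968e-05,  1.43147099e+00]), 'dq': array([-0.0004465 , -0.00120899,  0.00273668,  0.00080648, -0.00060152,
       -0.00021745]), 'effort': array([ 1.94399319e-03, -5.37980568e+01,  3.31917858e+01,  9.33206262e-03,
       -1.62656261e-04,  9.64548974e-06]), 'position': array([ 0.12464344, -0.50958567,  0.23079335]), 'orientation': array([-3.14042592e+00, -1.50633105e-04,  2.39808845e-01]), 'force': array([ 0.89836113, -0.29227809, -0.43892751]), 'ft_torque': array([-0.02720807, -0.00034486,  0.00158355]), 'grip_force': 0.0, 'finger_gap': 0.08548404480051638}
```

View pics/top0.png

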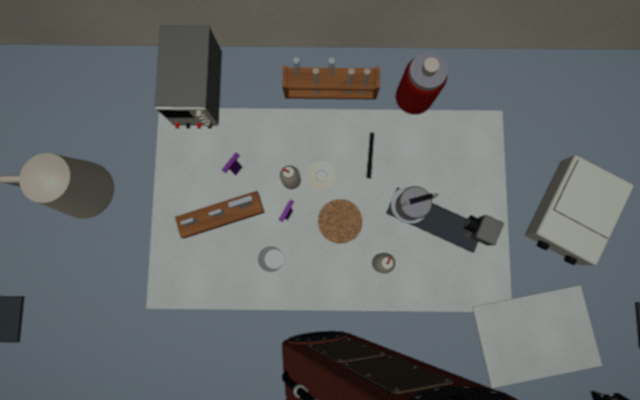

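View pics/side0.png

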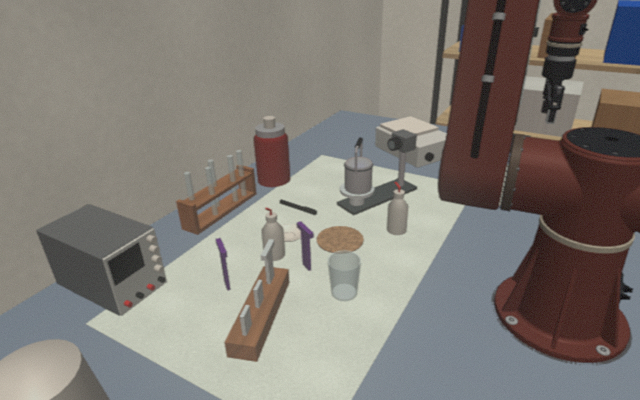

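The top view shows the canister at (412,205) with its handle near (423,198), the mat at (340,221), the camera box at (488,230) and the block from (180,225) to (260,200). The crossbar plate is at its right end, (240,202). I'll zoom in on both views.

```bash
cat > h.py <<'E'
import numpy as np,cv2,pickle
def ray(f,u,v):
    T=f["cam_to_world"];d=T[:3,:3]@np.array([(u-f["cx"])/f["fx"],(v-f["cy"])/f["fy"],1]);return T[:3,3],d
def onz(f,u,v,z):
    o,d=ray(f,u,v);return (o+d*(z-o[2])/d[2]).round(4)
def proj(f,p):
    T=f["cam_to_world"];q=T[:3,:3].T@(np.array(p)-T[:3,3]);return (f["cx"]+f["fx"]*q[0]/q[2],f["cy"]+f["fy"]*q[1]/q[2])
E
python3 - <<'E'
from h import *
t=pickle.load(open("top0.pkl","rb"));s=pickle.load(open("side0.pkl","rb"))
c=lambda f,x,y,w,h,k:cv2.resize(f["color"][y:y+h,x:x+w,::-1],None,fx=k,fy=k,interpolation=cv2.INTER_CUBIC)
a=c(t,385,175,130,100,3.0)[:, :390]; b=c(t,170,180,130,100,3.0)
d=c(s,330,120,130,100,3.0); e=c(s,220,230,130,100,3.0)
cv2.imwrite("pics/z0.png",np.vstack([np.hstack([a,b]),np.hstack([d,e])]))
hsv=cv2.cvtColor(t["color"],cv2.COLOR_RGB2HSV)
m=cv2.inRange(hsv,(5,70,60),(20,255,255));n,l,st,ce=cv2.connectedComponentsWithStats(m)
for i in range(1,n):
    if st[i,4]>200:
        r=cv2.minAreaRect(np.argwhere(l==i)[:,::-1].astype(np.float32)); print(st[i],ce[i].round(1),r)
        print(onz(t,*ce[i],.005),[onz(t,*p,.04) for p in cv2.boxPoints(r)])
E
```

```text
[ 283   66   97   33 2662] [330.2  82.8] ((330.9323425292969, 82.22209167480469), (96.2116928100586, 31.46552848815918), 0.622755765914917)
[ 0.9182 -0.0018  0.005 ] [array([0.8602, 0.1303, 0.04  ]), array([0.9524, 0.1315, 0.04  ]), array([ 0.9521, -0.1386,  0.04  ]), array([ 0.86 , -0.137,  0.04 ])]
[ 176  192   87   46 1546] [217.8 215.7] ((218.806396484375, 214.38504028320312), (22.627424240112305, 86.51765441894531), 72.52522277832031)
[0.5318 0.3041 0.005 ] [array([0.5249, 0.4127, 0.04  ]), array([0.5975, 0.1943, 0.04  ]), array([0.5392, 0.1742, 0.04  ]), array([0.4676, 0.3913, 0.04  ])]
[ 318  200   44   43 1476] [339.7 220.9] ((339.5, 221.0), (42.0, 43.0), 90.0)
[ 0.5211 -0.0312  0.005 ] [array([0.5737, 0.0286, 0.04  ]), array([ 0.5749, -0.087 ,  0.04  ]), array([ 0.4625, -0.0868,  0.04  ]), array([0.4613, 0.0272, 0.04  ])]
```

View pics/z0.png

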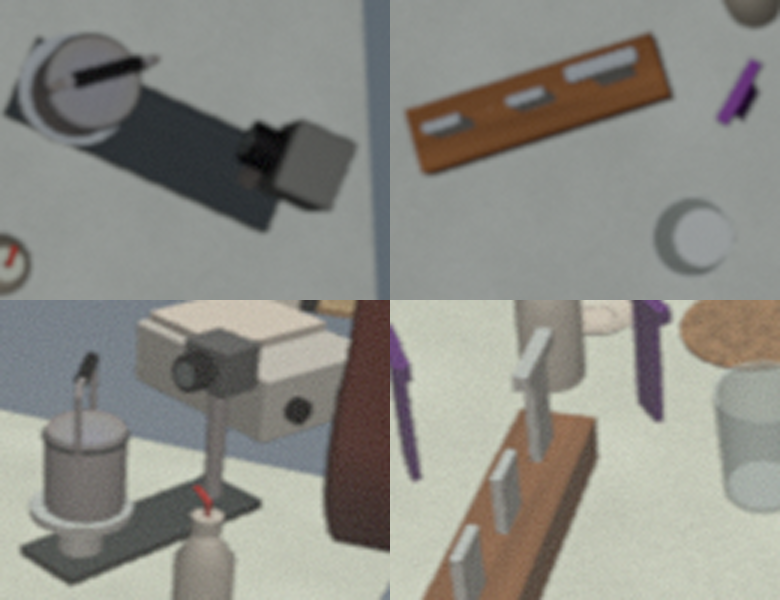

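The crops show the black grip in the top view centred at about (421.7,198.7), and the base plate corners at (386.7,213.3), (397.7,187.7) and (473.3,252.3). The crossbar top runs from about (228.5,203) to (252,199). In the side view, the tall plate with the crossbar is at the mat end of the block.

Run:
```python
from h import *
t=pickle.load(open("top0.pkl","rb"));s=pickle.load(open("side0.pkl","rb"))
A,B,C=[onz(t,*p,.012) for p in((386.7,213.3),(397.7,187.7),(473.3,252.3))]
print(A,B,C,np.linalg.norm(A-B),np.linalg.norm(A-C))
ax=(C-A)/np.linalg.norm(C-A);yaw=np.arctan2(ax[1],ax[0]);print("stage yaw",np.degrees(yaw),"stage",(A+B)/2+ax*.045)
# stage rim from bright ring
g=cv2.cvtColor(t["color"],cv2.COLOR_RGB2GRAY)
hs=cv2.cvtColor(t["color"],cv2.COLOR_RGB2HSV)
# handle grip
m=(g<45).astype(np.uint8);m[:, :405]=0;m[:,440:]=0;m[:190]=0;m[210:]=0
n,l,st,ce=cv2.connectedComponentsWithStats(m)
for i in range(1,n):
    if st[i,4]>20:
        r=cv2.minAreaRect(np.argwhere(l==i)[:,::-1].astype(np.float32));print(st[i],r);bp=cv2.boxPoints(r);print(onz(t,*r[0],.2),[onz(t,*p,.2) for p in bp])
# mid of grip by side: dark
m=(cv2.cvtColor(s["color"],cv2.COLOR_RGB2GRAY)<50).astype(np.uint8);m[:, :345]=0;m[:,375:]=0;m[:130]=0;m[165:]=0
y,x=np.nonzero(m);print("side grip",x.mean(),y.mean(),len(x))
o1,d1=ray(t,421.7,198.7);o2,d2=ray(s,x.mean(),y.mean())
k=np.linalg.lstsq(np.c_[d1,-d2],o2-o1,rcond=None)[0];print(o1+k[0]*d1,o2+k[1]*d2)
# crossbar
for z in(.124,):
    m=((hs[:,:,1]<45)&(g>118)).astype(np.uint8);m[:, :222]=0;m[:,258:]=0;m[:192]=0;m[210:]=0
    m[~(cv2.boxPoints(((218.8,214.4),(22.6,86.5),72.5)) is not None)]=0
    n,l,st,ce=cv2.connectedComponentsWithStats(m);print(st[1:6])
b=[onz(t,170+(u-390)/3,180+v/3,.124) for u,v in((565,68),(637,50),(565,79),(635,63))];print(b,np.mean(b,0))
P=cv2.boxPoints(((218.8,214.4),(22.6,86.5),72.5));Q=[onz(t,*p,.04) for p in P];c=np.mean(Q,0);d=Q[1]-Q[0];print("block",c,np.degrees(np.arctan2(d[1],d[0])),c+.075*d/np.linalg.norm(d))
```

```text
[ 0.5427 -0.1596  0.012 ] [ 0.614  -0.1906  0.012 ] [ 0.4392 -0.3927  0.012 ] 0.07774760446470363 0.25504481959059666
stage yaw -113.94196021174719 stage [ 0.5600885  -0.21622807  0.012     ]
[410 194  22   9  91] ((420.6471252441406, 198.08824157714844), (4.365641117095947, 21.585670471191406), 75.96376037597656)
[ 0.5592 -0.2134  0.2   ] [array([ 0.5578, -0.1877,  0.2   ]), array([ 0.5706, -0.2369,  0.2   ]), array([ 0.5607, -0.2392,  0.2   ]), array([ 0.5478, -0.19  ,  0.2   ])]
side grip 359.5 139.5 2
[ 0.55673633 -0.21426194  0.20751328] [ 0.55737054 -0.21397342  0.20754006]
[[222 192  29   9 141]
 [229 196  23  11 100]]
[array([0.5533, 0.2517, 0.124 ]), array([0.5691, 0.1922, 0.124 ]), array([0.5441, 0.2513, 0.124 ]), array([0.5581, 0.1935, 0.124 ])] [0.55615  0.222175 0.124   ]
block [0.532275 0.29315  0.04    ] -71.58866531759274 [0.55596276 0.22198898 0.04      ]<stdin>:23: DeprecationWarning: Bitwise inversion '~' on bool is deprecated and will be removed in Python 3.16. This returns the bitwise inversion of the underlying int object and is usually not what you expect from negating a bool. Use the 'not' operator for boolean negation or ~int(x) if you really want the bitwise inversion of the underlying int.
```

```bash
python3 -m crank '[85,40,-15,-30,0,0,0,85,50.3,-18.8,0,0,0,0,85,50.3,-18.8,0,0,0,0,85,50.3,-18.8,0,0,0,0,85,50.3,-18.8,0,0,0,0,85,50.3,-18.8,0,0,0,0,85,50.3,-18.8,0,0,0,0,85,50.3,-18.8,0,0,0,0,85,50.3,-18.8,0,0,0,0,85,50.3,-18.8,0,0,0,0]' 40
python3 -m crank '[85,0,0,0,0,0,-10.1,85,0,0,0,0,0,-10.1,85,0,0,0,0,0,-10.1,85,0,0,0,0,0,-10.1,85,0,0,0,0,0,-10.1,85,0,0,0,0,0,-10.1,85,0,0,0,0,0,-10.1,85,0,0,0,0,0,-10.1,85,0,0,0,0,0,-10.1,85,0,0,0,0,0,0]'
python3 - <<'E'
from cell import arm
import cv2,numpy as np,pickle
f=arm.grab_frame("wrist");cv2.imwrite("pics/w1.png",f["color"][:,:,::-1]);pickle.dump(f,open("w1.pkl","wb"));print(f["fx"],f["cx"],f["cy"],f["cam_to_world"].round(3).tolist());s=arm.sense();print(s["joint_pos"],s["position"],s["orientation"])
E
```

```text
clock: 1.35
position: [0.5608, -0.2127, 0.261]
orientation: [-3.141, 0.0, 0.24]
force: [-0.5, -1.1, 0.3]
finger_gap: 0.0849
grip_force: 0.0
clock: 2.6
position: [0.5594, -0.2139, 0.2609]
orientation: [-3.141, -0.001, 1.825]
force: [0.1, 0.6, 0.4]
finger_gap: 0.0848
grip_force: 0.0
309.70691628693146 319.11924231306824 204.18355509125368 [[0.968, 0.239, 0.076, 0.539], [0.251, -0.92, -0.3, -0.137], [-0.002, 0.31, -0.951, 0.404], [0.0, 0.0, 0.0, 1.0]]
[-4.87323590e-01  4.22588356e-01  1.18237310e-01  1.26706920e+00
 -1.35938679e-05  8.31868283e-01] [ 0.55940317 -0.2139592   0.26100131] [-3.14112230e+00 -4.10159967e-04  1.82240069e+00]
```

View pics/w1.png

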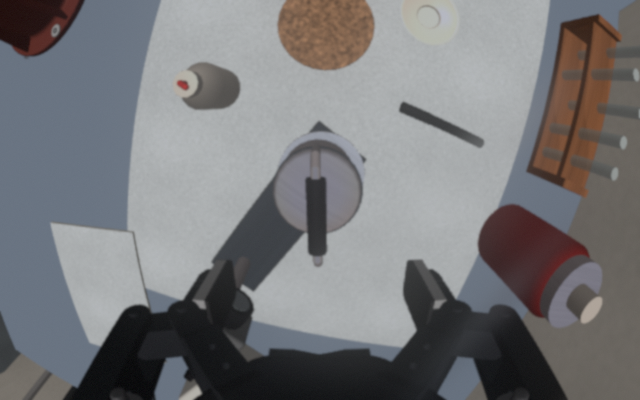

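The wrist view shows the grip from (316,178) to (317,254), centred at (316.5,216) midway between the fingers, and the handle is parallel to the pads.

```bash
cat >> h.py <<'E'
def fish(f,u,v,z):
    x,y=u-f["cx"],v-f["cy"];r=np.hypot(x,y);th=r/f["fx"];T=f["cam_to_world"]
    d=T[:3,:3]@np.array([np.sin(th)*x/r,np.sin(th)*y/r,np.cos(th)]);o=T[:3,3];return (o+d*(z-o[2])/d[2]).round(4)
E
python3 - <<'E'
from h import *
f=pickle.load(open("w1.pkl","rb"));g=cv2.cvtColor(f["color"],cv2.COLOR_RGB2GRAY)
m=(g<60).astype(np.uint8);m[:170]=0;m[265:]=0;m[:,:303]=0;m[:,332:]=0
n,l,st,ce=cv2.connectedComponentsWithStats(m)
for i in range(1,n):
  if st[i,4]>100: print(st[i],ce[i],fish(f,*ce[i],.2))
print(fish(f,316,178,.2),fish(f,317,254,.2))
E
```

```text
[ 307  178   19   76 1227] [315.97636512 214.48247759] [ 0.5551 -0.2094  0.2   ]
[ 0.5486 -0.184   0.2   ] [ 0.5635 -0.2392  0.2   ]
```

```bash
python3 -m crank '[85,2,-1,30,0,0,0,85,0,0,30,0,0,0,85,0,0,20,0,0,0,85,0,0,0,0,0,0,12,0,0,0,0,0,0,6,0,0,0,0,0,0,6,0,0,0,0,0,0,6,0,0,0,0,0,0,6,0,0,0,0,0,0,6,0,0,0,0,0,0]' 60
python3 -m crank '[6,0,0,0,0,0,0,6,0,0,0,0,0,0,6,0,0,-5,0,0,0,6,0,0,-10,0,0,0,6,0,0,-20,0,0,0,6,0,0,-20,0,0,0,6,0,0,0,0,0,0]'
python3 - <<'E'
from cell import arm
import cv2,numpy as np,pickle
f=arm.grab_frame("side");pickle.dump(f,open("s2.pkl","wb"));a=f["color"][80:280,260:460,::-1]
f=arm.grab_frame("top");pickle.dump(f,open("t2.pkl","wb"));b=f["color"][120:320,300:500,::-1]
cv2.imwrite("pics/c2.png",cv2.resize(np.hstack([a,b]),None,fx=2,fy=2))
E
```

```text
clock: 3.9
position: [0.5581, -0.2125, 0.1818]
orientation: [3.141, 0.001, 1.826]
force: [-1.7, -0.1, 5.2]
finger_gap: 0.012
grip_force: 58.3
clock: 4.78
position: [0.559, -0.2128, 0.2379]
orientation: [3.139, 0.002, 1.826]
force: [0.1, 0.4, -3.3]
finger_gap: 0.0121
grip_force: 58.6
```

View pics/c2.png

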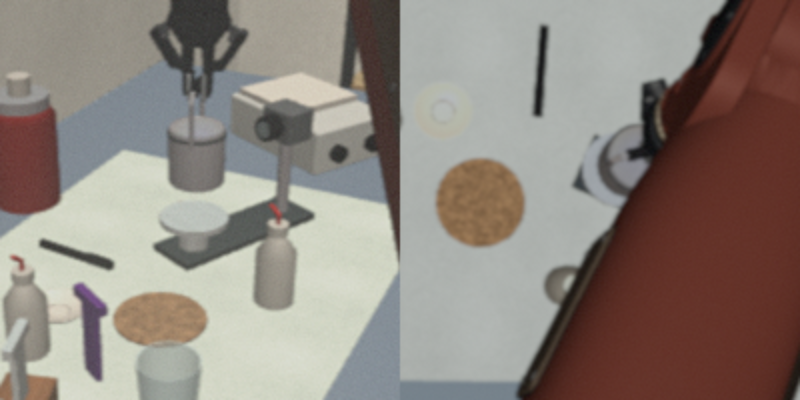

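The left half shows the canister hanging upright above the empty stage. The right half shows the mat clear at (480,203).

```bash
python3 -m crank '[6,12,1,0,0,0,0,6,25,1,0,0,0,0,6,30,1,0,0,0,0,6,31,2,0,0,0,0,6,31,2,0,0,0,0,6,30,1,0,0,0,0,6,18,1,0,0,0,0,6,8,0,0,0,0,0,6,0,0,20,0,0,0,6,0,0,20,0,0,0]'
python3 -m crank '[6,0,0,20,0,0,0,6,0,0,10,0,0,0,6,0,0,0,0,0,0,6,0,0,0,0,0,0]'
python3 - <<'E'
from cell import arm
from h import *
f=arm.grab_frame("side");pickle.dump(f,open("s3.pkl","wb"))
a=cv2.resize(f["color"][140:290,250:450,::-1],None,fx=3,fy=3)
t=pickle.load(open("t2.pkl","rb"));hs=cv2.cvtColor(t["color"],cv2.COLOR_RGB2HSV)
m=cv2.inRange(hs,(5,70,60),(20,255,255));n,l,st,ce=cv2.connectedComponentsWithStats(m)
for i in range(1,n):
    if 1000<st[i,4]<2000: print(st[i],onz(t,*ce[i],.005))
cv2.imwrite("pics/c3.png",a)
s=arm.sense();print(s["position"],s["force"])
E
```

```text
clock: 6.12
position: [0.5203, -0.0315, 0.1958]
orientation: [3.141, 0.001, 1.826]
force: [0.2, 0.0, -2.8]
finger_gap: 0.012
grip_force: 58.5
clock: 6.62
position: [0.5206, -0.0313, 0.167]
orientation: [3.141, 0.0, 1.826]
force: [0.4, 0.6, -3.0]
finger_gap: 0.012
grip_force: 58.4
[ 176  192   87   46 1532] [0.5318 0.3039 0.005 ]
[ 319  200   43   43 1468] [ 0.5213 -0.0314  0.005 ]
[ 0.52059898 -0.03125708  0.16705495] [ 0.0531393   0.01888939 -3.47928303]
```

View pics/c3.png

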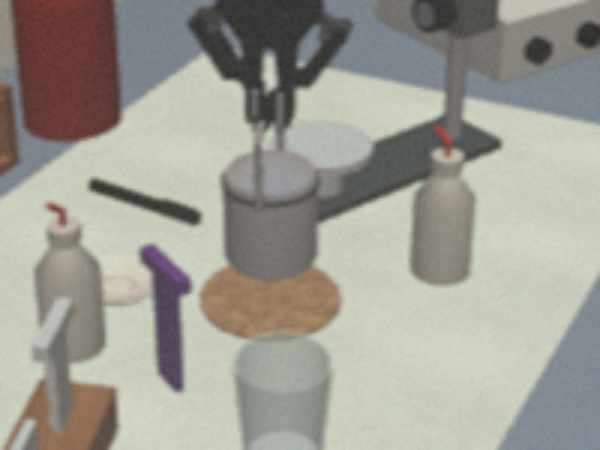

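The canister hangs upright at (270,215), straight above the mat at (270,300). I'll lower it gently.

```bash
python3 -m crank '[6,0,0,12,0,0,0,6,0,0,12,0,0,0,6,0,0,8,0,0,0,6,0,0,4,0,0,0,6,0,0,2,0,0,0,6,0,0,1,0,0,0,6,0,0,0,0,0,0]'
```

```text
clock: 7.55
position: [0.5201, -0.0311, 0.1275]
orientation: [3.141, 0.0, 1.826]
force: [-0.6, -0.4, -2.0]
finger_gap: 0.0121
grip_force: 58.5
```

```bash
python3 -m crank '[6,0,0,1,0,0,0,6,0,0,1,0,0,0,6,0,0,0,0,0,0]'
```

```text
clock: 7.92
position: [0.5206, -0.0314, 0.1268]
orientation: [3.14, 0.001, 1.826]
force: [-3.7, -0.8, 12.6]
finger_gap: 0.0119
grip_force: 60.1
```

```bash
python3 -m crank '[6,0,0,-0.5,0,0,0,25,0,0,0,0,0,0,60,0,0,0,0,0,0,85,0,0,0,0,0,0,85,0,0,0,0,0,0,85,0,0,-20,0,0,0,85,0,0,-40,0,0,0,85,0,0,-50,0,0,0,85,0,0,-30,0,0,0,85,0,0,0,0,0,0]'
python3 - <<'E'
from cell import arm
from h import *
f=arm.grab_frame("side");pickle.dump(f,open("s4.pkl","wb"))
w=arm.grab_frame("wrist");pickle.dump(w,open("w4.pkl","wb"))
t=arm.grab_frame("top");pickle.dump(t,open("t4.pkl","wb"))
a=cv2.resize(f["color"][100:300,220:420,::-1],(400,400));b=cv2.resize(w["color"][0:400,120:520,::-1],(400,400))
cv2.imwrite("pics/c4.png",np.hstack([a,b]));s=arm.sense();print(s["position"],s["orientation"],s["joint_pos"])
E
```

```text
clock: 9.18
position: [0.5214, -0.0313, 0.268]
orientation: [3.138, 0.002, 1.826]
force: [0.3, 0.1, -0.7]
finger_gap: 0.0854
grip_force: 0.0
[ 0.51949826 -0.03099792  0.26475971] [-3.14019869e+00 -6.83778923e-04  1.82625166e+00] [-2.00139492e-01  2.66989280e-01 -9.73751602e-02  1.20798453e+00
  6.93874195e-07  1.11520103e+00]
```

View pics/c4.png

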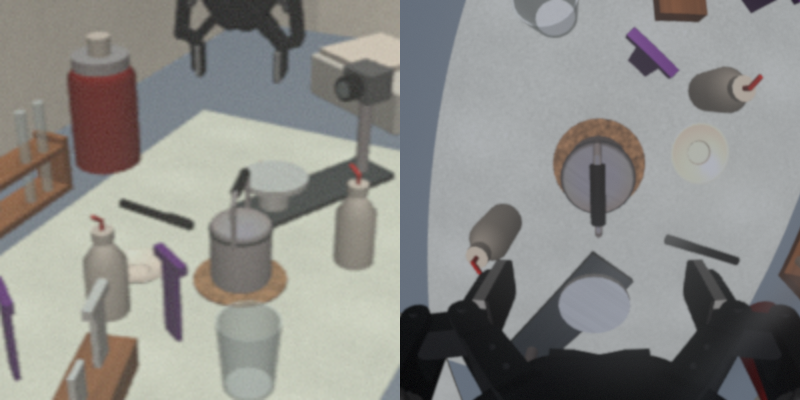

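The canister stands upright and centred on the mat: in the side crop its base spans x 210–271 and the mat spans 194–287. The stage is empty. Next is the plate.

```bash
python3 -m crank '[85,20,8,0,0,0,0,85,43,18,0,0,0,0,85,43,18,0,0,0,0,85,43,18,0,0,0,0,85,43,18,0,0,0,0,85,44,18.3,0,0,0,0,70,0,0,-5,0,0,-3.4,70,0,0,0,0,0,0,70,0,0,0,0,0,0]'
python3 - <<'E'
from cell import arm
from h import *
f=arm.grab_frame("side");pickle.dump(f,open("s5.pkl","wb"))
w=arm.grab_frame("wrist");pickle.dump(w,open("w5.pkl","wb"))
t=arm.grab_frame("top");pickle.dump(t,open("t5.pkl","wb"))
a=cv2.resize(t["color"][160:280,370:510,::-1],(400,343));a=np.vstack([a,np.zeros((57,400,3),np.uint8)]);b=cv2.resize(w["color"][0:400,120:520,::-1],(400,400))
cv2.imwrite("pics/c5.png",np.hstack([a,b]));s=arm.sense();print(s["position"],s["orientation"],s["joint_pos"])
E
```

```text
clock: 10.45
position: [0.5551, 0.2216, 0.2699]
orientation: [-3.14, -0.0, 1.884]
force: [0.1, 0.3, -0.4]
finger_gap: 0.0698
grip_force: 0.0
[0.55542719 0.22146603 0.27055968] [-3.14117829e+00  7.80756011e-06  1.88408154e+00] [ 2.57208647e-01  4.17718531e-01  1.35490650e-01  1.28898172e+00
 -3.10192594e-05  1.51471977e+00]
```

View pics/c5.png

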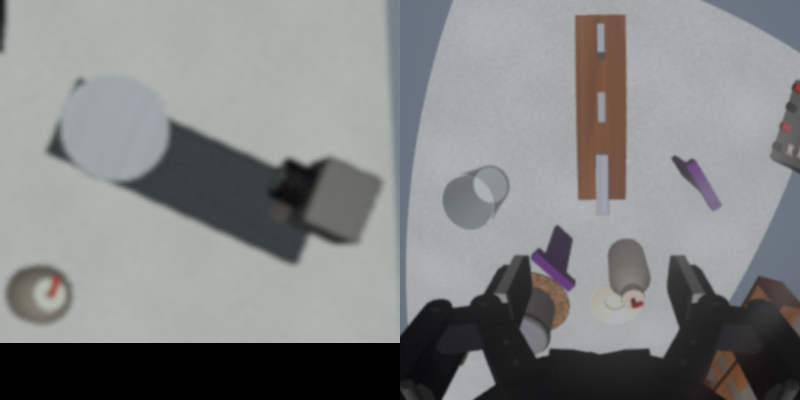

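In the wrist view the bar's top runs from crop (602,155) to (603,215), parallel to the pads. The top view now shows the bare stage disc, centred at crop (115,128). I'll measure both.

Run:
```python
from h import *
w=pickle.load(open("w5.pkl","rb"));t=pickle.load(open("t5.pkl","rb"))
def comps(m,mn):
    n,l,st,ce=cv2.connectedComponentsWithStats(m.astype(np.uint8))
    return [(st[i],ce[i],cv2.minAreaRect(np.argwhere(l==i)[:,::-1].astype(np.float32))) for i in range(1,n) if st[i,4]>mn]
hs=cv2.cvtColor(w["color"],cv2.COLOR_RGB2HSV).astype(int);c=w["color"].astype(int)
print(c[170,320:326],c[205,320:326],c[210,345],c[170,336])
m=(c[:,:,2]>c[:,:,0]+4)&(c[:,:,2]>100);m[:150]=0;m[220:]=0;m[:,:308]=0;m[:,338:]=0
for st,ce,r in comps(m,60):
    bp=cv2.boxPoints(r);print(st,r);P=np.array([fish(w,*p,.124) for p in bp]);print(P.mean(0),P.tolist())
# block long edges in wrist: direction
hb=cv2.inRange(cv2.cvtColor(w["color"],cv2.COLOR_RGB2HSV),(5,90,60),(20,255,255));hb[:,:280]=0;hb[:,360:]=0;hb[210:]=0
L=[];Rr=[]
for y in(30,60,90,120,145):
    x=np.nonzero(hb[y])[0];L.append(fish(w,x.min(),y,.04)[:2]);Rr.append(fish(w,x.max(),y,.04)[:2])
for q in(L,Rr):
    v=cv2.fitLine(np.array(q,np.float32),cv2.DIST_L2,0,.01,.01).ravel();print("edge",np.degrees(np.arctan2(v[1],v[0])),v[2:])
# stage in top
c=t["color"].astype(int);print(c[205,410],c[225,395],c[205,440])
m=(c[:,:,2]>c[:,:,1]+3)&(c[:,:,2]>110);m[:180]=0;m[230:]=0;m[:,:385]=0;m[:,435:]=0
for st,ce,r in comps(m,300): print(st,ce,r,onz(t,*ce,.06),onz(t,*r[0],.06))
# base plate edges
g=cv2.cvtColor(t["color"],cv2.COLOR_RGB2GRAY);d=(g<80).astype(np.uint8);d[:180]=0;d[260:]=0;d[:,:380]=0
up=[];lo=[]
for u in range(432,462,3):
    y=np.nonzero(d[:,u])[0];lo.append(onz(t,u,y.max()+.5,.012)[:2]);up.append(onz(t,u,y.min()-.5,.012)[:2])
for q in(up,lo):
    v=cv2.fitLine(np.array(q,np.float32),cv2.DIST_L2,0,.01,.01).ravel();print("base",np.degrees(np.arctan2(v[1],v[0])),v[2:])
    n=np.array([-v[1],v[0]]);S=np.array([.559,-.215]);print("dist stage",n@(S-v[2:]))
```

```text
[[150 153 164]
 [151 154 165]
 [153 157 167]
 [155 159 169]
 [155 159 169]
 [154 158 167]] [[152 156 166]
 [153 157 167]
 [154 158 168]
 [156 160 171]
 [157 161 171]
 [157 160 170]] [169 172 173] [117  84  67]
[317 155  21  60 690] ((327.0, 184.5), (20.0, 59.0), 0.0)
[0.5601  0.22775 0.124  ] [[0.5599, 0.1967, 0.124], [0.5419, 0.2528, 0.124], [0.5598, 0.2587, 0.124], [0.5788, 0.2028, 0.124]]
edge -71.80776 [0.49832 0.30954]
edge -71.43365 [0.55074 0.3265 ]
[158 164 169] [170 175 171] [159 164 160]
[ 391  187   38   37 1047] [409.98376313 204.5148042 ] ((410.35003662109375, 204.44998168945312), (36.99864196777344, 34.78504943847656), 18.43494987487793) [ 0.5615 -0.2147  0.06  ] [ 0.5617 -0.2156  0.06  ]
base 65.39732 [ 0.55462 -0.32077]
dist stage 0.04005216041934878
base 65.43778 [ 0.47373998 -0.31849   ]
dist stage -0.03452604661157897
```

Run:
```python
from h import *
w=pickle.load(open("w5.pkl","rb"))
c=w["color"].astype(int);b=(c[:,:,2]>c[:,:,0]+4)&(c[:,:,2]>100)
for y in (160,170,180,190,200,206,212):
    x=np.nonzero(b[y,312:336])[0]+312;print(y,x.min(),x.max(),fish(w,(x.min()+x.max())/2,y,.124))
print(fish(w,322.5,154.5,.124),fish(w,322.5,215.5,.124),fish(w,322.5,185,.124))
```

```text
160 317 327 [0.5479 0.2497 0.124 ]
170 317 327 [0.5508 0.2405 0.124 ]
180 317 327 [0.5539 0.2312 0.124 ]
190 317 327 [0.557  0.2217 0.124 ]
200 317 328 [0.5606 0.2122 0.124 ]
206 312 329 [0.5606 0.2058 0.124 ]
212 313 332 [0.5644 0.2004 0.124 ]
[0.5467 0.2549 0.124 ] [0.5656 0.1969 0.124 ] [0.5559 0.2266 0.124 ]
```

```bash
python3 -m crank '[50,2.2,1.4,0,0,0,0,45,0,0,40,0,0,0,45,0,0,50,0,0,0,45,0,0,40,0,0,0,45,0,0,25,0,0,0,45,0,0,13,0,0,0,45,0,0,0,0,0,0]'
python3 -m crank '[14,0,0,0,0,0,0,6,0,0,0,0,0,0,6,0,0,0,0,0,0,6,0,0,0,0,0,0,6,0,0,0,0,0,0,6,0,0,0,0,0,0]' 50
python3 - <<'E'
from cell import arm
s=arm.sense();print(s["force"],s["ft_torque"],s["position"],s["orientation"])
E
```

```text
clock: 11.48
position: [0.5559, 0.2245, 0.1025]
orientation: [-3.141, -0.0, 1.885]
force: [0.9, -0.2, 0.2]
finger_gap: 0.0451
grip_force: 0.0
clock: 12.22
position: [0.557, 0.2248, 0.1041]
orientation: [3.139, 0.0, 1.886]
force: [-0.4, -0.5, 6.1]
finger_gap: 0.0111
grip_force: 49.5
[-0.39709775 -0.45487856  6.09363202] [-0.07570045  0.13581999  0.03198732] [0.55699542 0.22484782 0.10409656] [3.13934618e+00 1.81185188e-04 1.88563357e+00]
```

```bash
python3 -m crank '[6,0,0,-4,0,0,0,6,0,0,-8,0,0,0,6,0,0,-10,0,0,0,6,0,0,-15,0,0,0,6,0,0,-25,0,0,0,6,0,0,-40,0,0,0,6,0,0,-30,0,0,0,6,0,0,0,0,0,0,6,0,0,0,0,0,0]'
python3 - <<'E'
from cell import arm
from h import *
f=arm.grab_frame("side");pickle.dump(f,open("s6.pkl","wb"))
t=arm.grab_frame("top");pickle.dump(t,open("t6.pkl","wb"))
a=cv2.resize(f["color"][110:350,180:420,::-1],(500,500));cv2.imwrite("pics/c6.png",a);s=arm.sense();print(s["force"],s["ft_torque"],s["position"],s["orientation"],s["joint_pos"])
E
```

```text
clock: 13.35
position: [0.5557, 0.2245, 0.2344]
orientation: [-3.141, -0.0, 1.886]
force: [0.4, 0.3, -1.1]
finger_gap: 0.0111
grip_force: 48.9
[ 0.20910017  0.28920055 -1.1006806 ] [-0.05823973 -0.05341678  0.06115124] [0.55539819 0.22441402 0.23370072] [-3.13944446e+00 -9.20856881e-05  1.88559866e+00] [ 2.62012326e-01  4.34144479e-01  6.49860116e-02  1.20378792e+00
 -2.13929666e-05  1.51800624e+00]
```

View pics/c6.png

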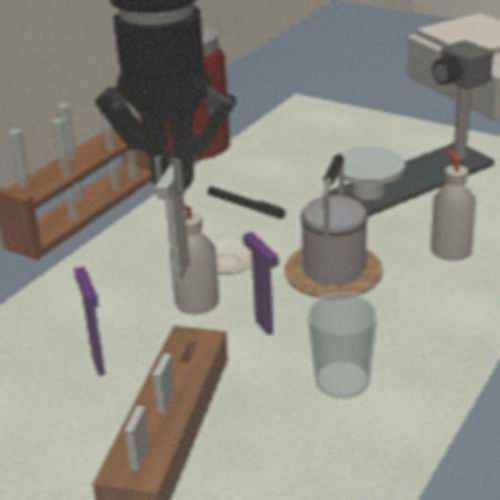

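The plate came out cleanly and hangs upright in the grip, from about (170,165) to (180,275). Everything else is undisturbed. I'll raise it clear and carry it over the stage.

```bash
python3 -m crank '[6,0,0,-30,0,0,0,6,0,0,-25,0,0,0]'
python3 -m crank '[6,-25,-8,0,0,0,0,6,-50,-15.5,0,0,0,0,6,-50,-15.5,0,0,0,0,6,-50,-15.5,0,0,0,0,6,-50,-15.5,0,0,0,0,6,-50,-15.5,0,0,0,0,6,-50,-15.5,0,0,0,0,6,-50,-15.5,0,0,0,0,6,-30,-9.3,0,0,0,0,6,-15,-4.5,0,0,0,0]'
python3 -m crank '[6,0,0,0,0,0,-5,6,0,0,0,0,0,-9,6,0,0,0,0,0,-9,6,0,0,0,0,0,-9,6,0,0,0,0,0,-9,6,0,0,0,0,0,-6.6,6,0,0,-20,0,0,0,6,0,0,0,0,0,0,6,0,0,0,0,0,0]'
python3 - <<'E'
from cell import arm
from h import *
f=arm.grab_frame("side");pickle.dump(f,open("s7.pkl","wb"))
w=arm.grab_frame("wrist");pickle.dump(w,open("w7.pkl","wb"))
a=cv2.resize(f["color"][60:230,280:450,::-1],(400,400));b=cv2.resize(w["color"][0:400,120:520,::-1],(400,400))
cv2.imwrite("pics/c7.png",np.hstack([a,b]));s=arm.sense();print(s["position"],s["orientation"])
E
```

```text
clock: 13.7
position: [0.5556, 0.2245, 0.2895]
orientation: [-3.14, -0.0, 1.886]
force: [0.1, -0.3, -1.7]
finger_gap: 0.0109
grip_force: 49.0
clock: 14.95
position: [0.5617, -0.2165, 0.2886]
orientation: [-3.14, -0.001, 1.884]
force: [-0.8, 0.8, -1.5]
finger_gap: 0.0109
grip_force: 49.0
clock: 16.08
position: [0.5622, -0.2145, 0.309]
orientation: [3.141, -0.001, 2.717]
force: [-0.7, 0.4, -1.8]
finger_gap: 0.0112
grip_force: 49.0
[ 0.5620581  -0.21463916  0.30891273] [ 3.14147681e+00 -1.31423118e-03  2.71664164e+00]
```

View pics/c7.png

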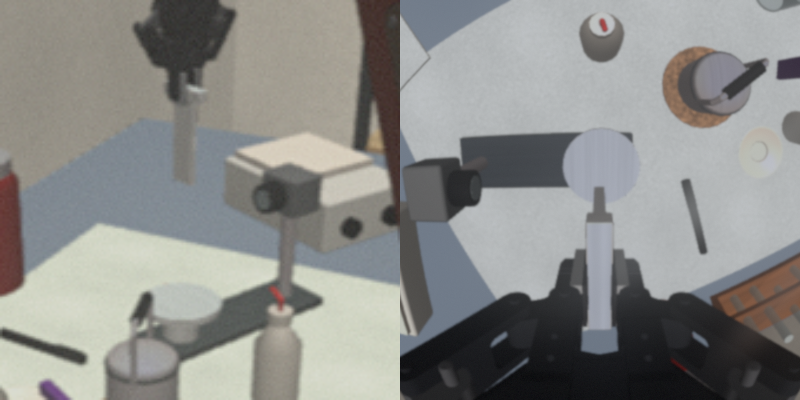

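The side view shows the plate upright above the stage at (185,150). In the wrist view the bar runs from (598,222) to (599,328), the stage disc spans x 563–640 with its top at y 127, and the base plate edges are nearly level. I'll compute the offsets.

Run:
```python
from h import *
w=pickle.load(open("w7.pkl","rb"));c=w["color"].astype(int);g=cv2.cvtColor(w["color"],cv2.COLOR_RGB2GRAY)
k=lambda u,v:(u-280,v)
print("bar ends",fish(w,*k(598.5,222),.33),fish(w,*k(598.5,328),.33))
# base edges
E={"a":[],"b":[]}
for u in range(215,278,6):
    y=np.nonzero(g[110:215,u]<75)[0]+110
    if len(y)<10: continue
    # contiguous run around 160
    y0=160
    while g[y0-1,u]<100:y0-=1
    y1=165
    while g[y1+1,u]<100:y1+=1
    E["a"].append(fish(w,u,y0-.5,.012)[:2]);E["b"].append(fish(w,u,y1+.5,.012)[:2])
for q in E.values():
    v=cv2.fitLine(np.array(q,np.float32),cv2.DIST_L2,0,.01,.01).ravel();print("edge",np.degrees(np.arctan2(v[1],v[0])),v[2:],len(q), (np.array([-v[1],v[0]])@(np.array([.5615,-.2153])-v[2:])).round(4))
# stage circle: blue-ish mask
b=((c[:,:,2]>c[:,:,0]+4)&(c[:,:,2]>100)).astype(np.uint8);b[:115]=0;b[190:]=0;b[:,:270]=0;b[:,375:]=0
b=cv2.morphologyEx(b,cv2.MORPH_OPEN,np.ones((5,5)))
cs=max(cv2.findContours(b,cv2.RETR_EXTERNAL,cv2.CHAIN_APPROX_NONE)[0],key=cv2.contourArea)[:,0]
cs=cs[cs[:,1]<186];P=np.array([fish(w,*p,.06)[:2] for p in cs]);
A=np.c_[2*P,np.ones(len(P))];s=np.linalg.lstsq(A,(P**2).sum(1),rcond=None)[0];print("stage",s[:2],np.sqrt(s[2]+s[:2]@s[:2]),len(P))
# same in side: stage centre & plate
f=pickle.load(open("s7.pkl","rb"))
sc=60/1
for p in((.5615,-.2153,.06),(.562,-.2146,.309+.014-.057),(.562,-.2146,.309+.014-.107)):
    u,v=proj(f,p);print("side crop px",(u-280)*400/170,(v-60)*400/170)
```

```text
bar ends [ 0.5322 -0.2019  0.33  ] [ 0.585  -0.2259  0.33  ]
edge 65.767944 [ 0.47832727 -0.2949909 ] 11 -0.0431
edge 65.46333 [ 0.5474455  -0.33085454] 11 0.0352
stage [ 0.55188818 -0.20853877] 0.05907326732262671 448
side crop px 182.3159597497662 297.8388325273645
side crop px 184.58098015197814 138.29408728871252
side crop px 183.83980472451935 179.4241500668814
```

```bash
python3 -m crank '[6,0.6,-1,15,0,0,0,6,0,0,25,0,0,0,6,0,0,25,0,0,0,6,0,0,20,0,0,0,6,0,0,12,0,0,0,6,0,0,6,0,0,0,6,0,0,2,0,0,0,6,0,0,0,0,0,0,6,0,0,0,0,0,0,6,0,0,0,0,0,0]'
python3 - <<'E'
from cell import arm
from h import *
S=[]
for i in range(6):
    f=arm.grab_frame("side");s=arm.sense();S.append(np.r_[s["position"],s["orientation"]%(2*np.pi)])
print(np.mean(S,0).round(4));pickle.dump(f,open("s8.pkl","wb"))
x0,y0=320,80
k=4
im=cv2.resize(f["color"][y0:y0+130,x0:x0+140,::-1],None,fx=k,fy=k,interpolation=cv2.INTER_CUBIC);cv2.imwrite("pics/c8.png",im)
ax=np.array([np.cos(np.radians(-114.4)),np.sin(np.radians(-114.4))]);st=np.array([.561,-.2155])
for n,p in dict(stage=(*st,.06),lens=(*(st+.13*ax),.16),foot=(*st,.11),top=(*st,.224),boxcam=(*(st+.205*ax),.185)).items():
    u,v=proj(f,p);print(n,round((u-x0)*k),round((v-y0)*k))
E
```

```text
clock: 17.42
position: [0.5615, -0.2158, 0.2052]
orientation: [-3.142, 0.001, 2.716]
force: [0.8, -0.3, -1.3]
finger_gap: 0.0114
grip_force: 49.0
[ 5.6140e-01 -2.1580e-01  2.0490e-01  3.1416e+00  2.0000e-04  2.7164e+00]
stage 151 426
lens 289 256
foot 152 364
top 155 214
boxcam 364 201
```

View pics/c8.png

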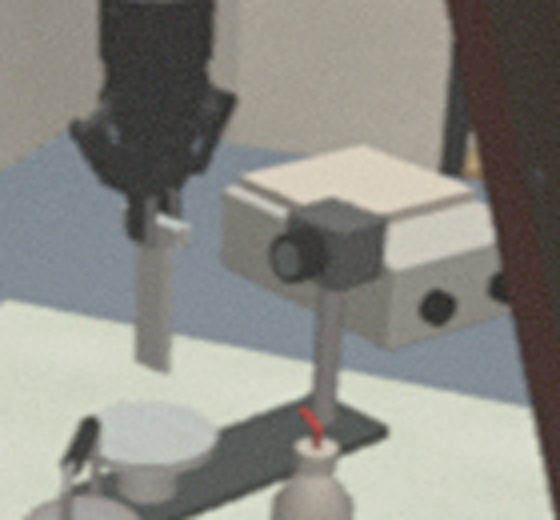

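The plate hangs upright, with its foot centre at about (153,366) against (152,364) predicted. The stage centre is at x 153 and the lens at (288,257) against (289,256) predicted, so the plate is within about 1 mm of the target pose. I'm handing in.

```bash
python3 -c "
from cell import arm
s=arm.sense();print(s['clock'],s['dq'].round(3),s['grip_force']);print(arm.finish_job())"
```

```text
17.725 [ 0.001  0.001 -0.001  0.    -0.001 -0.001] 48.998456597328186
the job is handed in; nothing more can be done
None
```

I set the canister upright in the middle of the cork mat, then handed the job in at 17.7 s with the crossbar plate held still over the empty stage, square to the lens and within about 1 mm of lens height by my measurements.

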